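Sweep the gauge bed clean, then try the pin in go and no-go

ROBOT

A 7-joint arm with a two-finger parallel gripper is mounted at the origin on a cart in front of the work surface, level with it; the furniture and walls round the work are solid. World frame = base frame: x ahead of the robot, y to its left, z up, the work surface at z = 0. Lengths are in m, angles in rad, forces in N, time in s.
With the tool pointing down it reaches from about 0.35 to 0.9 m from the base axis. Payload 8.1 kg.
Tool frame: the origin (TCP) lies midway between the tips of the shut fingers; the grasp point (between the pads) lies arm.tcp_to_grasp behind it (arm.tcp_to_grasp is the distance from the TCP to the grasp point, in m); z points along the fingers, y is the line along which they close (so a half turn about z gives the same grasp; the last joint's range is limited). The gripper opens to 92 mm and grips with 3 to 60 N. Pads are 19 mm wide; open, the fingers measure 130 mm over their backs; the gripper's body (75 mm by 190 mm) begins 47 mm behind the grasp point.
Start: joints at [-0.103, 0.434, 0.025, 1.573, -0.012, 1.134, -0.075], TCP at [0.625, -0, 0.227] pointing down, gripper open.
Joint ranges: [-2.62, 2.62], [-0.44, 2.09], [-1.27, 1.32], [0.08, 2.57], [-1.32, 4.46], [0.12, 2], [-2.74, 2.74]. Speed limits (rad/s): [2.22, 2.22, 3.01, 3.01, 3.14, 3.14, 3.14].

INTERFACE

Orientations are given as a rotation vector (axis times angle).
In Python, from cell import observe, get_image, arm gives the robot as it stands. The module is installed in compiled form; this text tells all that it offers.
- The arm moves only by the tool drive_tool, never from a script. Its argument "steps" is a list of rows, each a list of 5 numbers: the closure, from 0 (fully open) to 1 (shut), then the shift along the world's x, y, z in mm, then the turn about the world's z in rad. In form: [[hand, x, y, z, roll], ...]. A call has 1 to 20 rows; each row shifts and turns the commanded pose from where the row before left it; what a row does not reach is not made up. A row lasts 1/12 s, in which the tool goes at most 41.7 mm and 7.16 degrees, less where a joint would pass 70% of its speed; a pose out of reach is approached as far as the arm can. A call with a gripper value outside its range is refused whole. The fingers move at their own pace and stop on an object; "grip_force" is the grip in N (left out, the last holds). Time passes only in rows, so rows that do not move let the fingers close. It gives the time, the measured TCP pose, the force, the opening and the grip force at its end, in the units of the state.
- observe(): the state, without advancing time (a new reading comes with each control period).
- get_image(name): name is "scene" or "side" or "wrist"; returns a dict with "image" (400x640x3 uint8, red, green, blue), "vfov" (degrees; the focal length in pixels is half the picture's height over the tangent of half this angle, whatever the lens; pixels are square), "cx", "cy" (the principal point, pixels), "xyz" and "attitude" of the camera in the world. Camera axes: x right, y down, z forward; pixel columns grow to the right and rows downward; lengths in m; the calibration is good to about 2 mm. A picture is of the moment at which its call begins. There is no depth.
- arm.sign_off(): hands the job in; it is judged then, once.
The state is a dict: "clock": time; "joints": joint angles; "dq": joint speeds; "joint_efforts": joint torques, N m; "position": TCP position; "ee_rot": TCP orientation; "force": force on the tool from outside, world axes, zero at the start; "ft_torque": the same for the moment, N m; "width": opening from 0.0 (shut) to 1.0 (fully open); "gripper_force": force on a finger pad.
Only numpy, scipy, OpenCV 4.12 (cv2) and the standard library are available. Lean on these libraries where they do the work, as an engineer would, in place of code of your own. Each camera call takes 0.05 s, during which the arm holds its last target. There are 200 camera calls.

TASK

Offcuts lie on the bed of the snap gauge: with the hand brush bearing lightly on the bed, sweep all four into the card tray beside it (no fingers on the offcuts), and stand the brush back where it was. Then stand the steel pin on the clean bed in front of the jaws, slide it along the bed through the first, wider gap and gently on until the second, narrower gap stops it; make sure by a light but definite push that it does not go in, and leave it standing there against the narrow gap. Leave the other things alone.

Things in the scene. Friction and masses are not known exactly. Their poses are not given: they have to be found in the camera images.
- gauge: Snap gauge fixed to the desk: bed plate 190 (x) x 130 (y) mm, top 40 mm above the desk, with two pairs of jaws. Origin: centre of its underside on the desk. Its x runs along the lane from the open bed to the jaws (roughly away from the robot), y to the left, z up. The card tray lies on its -y side: sweep towards -y.
- bed_mid (a point): Middle of the open bed, on its top (x = -38 mm in the gauge's frame, axes as the gauge's). The open bed reaches 52 mm from here both ways in x, from a 5 mm thick, 6 mm high front lip to the first jaws, and 65 mm both ways in y, without a lip. The offcuts lie within 45 mm in x, and from -58 to +32 mm in y.
- go_gap (a point): GO gap: on the bed top, mid-gap, where the straight throat begins (x = 23 mm in the gauge's frame, axes as the gauge's); gap 25 mm wide, throat 15 mm long. Steel jaws 25 mm high, outer ends 46.5 mm from the middle, noses rounded with 9 mm radius, so the jaws begin 9 mm before this point.
- nogo_jaws: NO-GO jaws, the second pair, rigid part of the gauge: gap 18 mm wide, in line with the GO gap. Origin on the bed top, mid-gap, in the jaws' front plane (x = 60 mm in the gauge's frame), axes as the gauge's; jaws 20 mm long, 25 mm high, outer ends 45 mm from the middle. The pin is stopped with its axis about 6 mm before this plane.
- scrap_tray: White folded card tray, fixed beside the gauge on its -y side; origin: centre of its underside. Inside about 205 mm (its y, parallel to the gauge's x) by 135 mm (its x); walls about 20 mm high, card edges up to 28 mm. Its near wall stands some 15 mm in under the bed's -y edge (which has a thin apron below it), so what is pushed off that edge drops in.
- brush_grip (a point): Hand brush standing on its bristles: middle of its wooden bar handle, 67 mm above the bristle ends. x along bar and bristle row, z up. Bar 62 long, 14 thick (y), 22 mm tall: grip it across the thickness. The back's top is 29 mm below this point, so fingertips stay within 25 mm below it. Bristle block 70 (x) x 24 mm, back 72 x 28 mm, bristles stiff: they yield 0.4 mm per N, at most 8 mm. 0.13 kg.
- pin_mid (a point): Turned plain steel pin standing upright on the desk, 22 mm diameter, 70 mm tall, 0.06 to 0.13 kg: this point is on its axis half-way up, 35 mm above its foot; z along the axis. Grip it near the top (jaws are 25 mm high).
- scrap_0_mid (a point): Loose grey plastic offcut on the gauge's bed, block 18 x 16 x 15 mm, 10 to 20 g: this point is 7.5 mm above its underside.
- scrap_1_mid (a point): Loose grey plastic offcut on the gauge's bed, stepped piece 22 x 12 x 16 mm, 10 to 20 g: this point is 7.5 mm above its underside.
- scrap_2_mid (a point): Loose grey plastic offcut on the gauge's bed, hexagonal piece 20 mm across, 13 mm high, 10 to 20 g: this point is 7.5 mm above its underside.
- scrap_3_mid (a point): Loose grey plastic offcut on the gauge's bed, bar end 13 x 24 x 13 mm, 10 to 20 g: this point is 7.5 mm above its underside.
- sample_bottle: Brown bottle with white cap, 42 x 86 mm tall, bystander; origin at its underside.
- beaker: Small glass beaker 50 x 59 mm tall, bystander; origin at its underside.
- electrode_cap: Small green bottle 34 x 36 mm tall, bystander; origin at its underside.
- electrode_arm: Electrode holder, fixed, behind the card tray: an obstacle, about 290 mm tall at the back. Origin: in its base, at desk height; its arm reaches 165 mm from there along the body's -y (towards the robot), ending in a 30 mm wide clamp 140 to 160 mm above the desk. Carry things past it on the robot's side or well above.
- weight_box: Wooden box 69 x 130 x 43 mm, bystander; origin at its underside.
Mind the look-alikes: they are no part of the job. Of the things shaped like the part that bears pin_mid, the bare steel one is meant.

How it is judged:
On the way, in this order (a step that is already met when the one before it is completed fails the run):
1. the brush bears on the gauge's bed (more than 1 N) (contact force between brush and gauge above 1 N and z of brush_grip in the frame of gauge between 0.098 and 0.112 m and x of brush_grip in the frame of gauge between -0.1 and 0.02 m), for 0.1 s.
2. all four offcuts are in the card tray (x of scrap_0_mid in the frame of scrap_tray between -0.075 and 0.075 m and y of scrap_0_mid in the frame of scrap_tray between -0.11 and 0.11 m and height (world z) of each of scrap_0_mid, scrap_1_mid, scrap_2_mid, scrap_3_mid below 0.038 m and x of scrap_1_mid in the frame of scrap_tray between -0.075 and 0.075 m and y of scrap_1_mid in the frame of scrap_tray between -0.11 and 0.11 m and x of scrap_2_mid in the frame of scrap_tray between -0.075 and 0.075 m and y of scrap_2_mid in the frame of scrap_tray between -0.11 and 0.11 m and x of scrap_3_mid in the frame of scrap_tray between -0.075 and 0.075 m and y of scrap_3_mid in the frame of scrap_tray between -0.11 and 0.11 m), for 0.2 s.
3. the pin is upright with its foot on the bed (within 4 mm) in front of the GO gap (x of pin_mid in the frame of gauge between -0.085 and 0.008 m and y of pin_mid in the frame of gauge between -0.03 and 0.03 m and z of pin_mid in the frame of gauge between 0.07 and 0.079 m and angle between pin_mid's own z axis and vertical below 0.12 rad), for 0.1 s.
4. the pin, foot still on the bed, is in the throat of the GO gap (x of pin_mid in the frame of gauge between 0.02 and 0.038 m and y of pin_mid in the frame of gauge between -0.005 and 0.005 m and z of pin_mid in the frame of gauge between 0.07 and 0.079 m and angle between pin_mid's own z axis and vertical below 0.12 rad), for 0.1 s.
5. the pin, foot on the bed, is pushed against the NO-GO jaws with more than 2 N and is stopped (x of pin_mid in the frame of gauge between 0.046 and 0.06 m and y of pin_mid in the frame of gauge between -0.006 and 0.006 m and z of pin_mid in the frame of gauge between 0.07 and 0.079 m and angle between pin_mid's own z axis and vertical below 0.12 rad and contact force between pin and nogo_jaws above 2 N), for 0.1 s.
At the end, for the whole second after the job is handed in: All four offcuts lie in the card tray; the pin stands upright (within 7 degrees) on the bed between the two gaps, against the NO-GO gap (axis 0 to 14 mm in front of those jaws' front plane, within 6 mm of the lane's middle), at rest; the brush stands upright on the desk within 60 mm of where it was (all of step 2 and x of pin_mid in the frame of gauge between 0.046 and 0.06 m and y of pin_mid in the frame of gauge between -0.006 and 0.006 m and z of pin_mid in the frame of gauge between 0.07 and 0.079 m and angle between each of pin_mid, brush_grip's own z axis and vertical below 0.12 rad and linear speed of each of pin, brush below 0.02 m/s and distance of brush_grip from where it was at the start of the episode below 0.06 m); the robot touches nothing.
It fails at once if the brush is pressed or knocked on the gauge harder than 15 N (contact force between brush and gauge above 15 N).
It fails at once if the pin is forced against the NO-GO jaws harder than 35 N (contact force between pin and nogo_jaws above 35 N).
It fails at once if the fingers touch an offcut (more than 0.5 N) (contact force between the fingers and scrap_0 above 0.5 N or contact force between the fingers and scrap_1 above 0.5 N or contact force between the fingers and scrap_2 above 0.5 N or contact force between the fingers and scrap_3 above 0.5 N).
It fails at once if a bystander is displaced by more than 15 mm (distance of any of sample_bottle, beaker, electrode_cap, weight_box from where it was at the start of the episode above 0.015 m).
It also fails if it takes over 72 s, if anything falls off the work surface, if the arm or the gripper's body presses on something with over 40 N, if the wrist force passes 120 N, or if a joint passes its speed limit or range.

## Working session

There is one attempt and no reset: what is moved stays moved. The work goes in short steps, Python scripts to look and compute and a tool call to move; the robot and the scene stay as the last step left them, time stands still between calls to the robot, and variables do not carry over. Pictures are saved under pics/ and viewed, at most 10 in all, crops included, and the job is handed in when it is done.

Besides the shell and the picture viewer there is one more tool, called after "Emit:" as name([rows], argument=value, ...), one row to a line, values as JSON. drive_tool: Moves the arm, as the interface text tells. Its arguments: {"type":"object","properties":{"steps":{"type":"array"},"grip_force":{"type":"number"}},"required":["steps"]}

```bash
mkdir -p pics; cat > h.py <<'E'
import numpy as np, cv2
from scipy.spatial.transform import Rotation as R
from cell import observe, get_image, arm
def rot(a):
    a=np.array(a,float)
    if a.shape==(3,3): return a
    return R.from_rotvec(a).as_matrix() if a.size==3 else R.from_quat(a).as_matrix()
def snap(name,fn):
    d=get_image(name); im=d.pop("image"); cv2.imwrite("pics/"+fn,im[:,:,::-1].copy()); 
    d["f"]=200/np.tan(np.radians(d["vfov"])/2)
    np.save("pics/"+fn+".npy",d,allow_pickle=True); return d
def load(fn): return np.load("pics/"+fn+".npy",allow_pickle=True).item()
def pix2w(d,u,v,z):
    r=rot(d["attitude"])@np.array([(u-d["cx"])/d["f"],(v-d["cy"])/d["f"],1]); p=np.array(d["xyz"])
    return p+r*(z-p[2])/r[2]
def w2pix(d,p):
    c=rot(d["attitude"]).T@(np.array(p)-np.array(d["xyz"])); return c[:2]/c[2]*d["f"]+[d["cx"],d["cy"]]
E
python3 - <<'E'
from h import *
for n in ["scene","side","wrist"]:
    d=snap(n,n+"0.png"); print(n,d)
print(observe(),arm.tcp_to_grasp)
E
```

```text
scene {'vfov': 55.339116127938006, 'cx': 326.46818284687225, 'cy': 200.71955849467125, 'xyz': array([-0.06655183, -0.70464537,  0.48721656]), 'attitude': array([-1.85785558,  0.69685293, -0.49322339]), 'f': np.float64(381.436140143305)}
side {'vfov': 48.144585774040465, 'cx': 320.2672538965478, 'cy': 194.62183077773443, 'xyz': array([0.14209664, 1.37968478, 0.60469373]), 'attitude': array([-0.43557143,  2.41120574, -1.67582251]), 'f': np.float64(447.6862905962685)}
wrist {'vfov': 68.94058044404282, 'cx': 324.9864104347917, 'cy': 196.6729620391773, 'xyz': array([0.62485567, 0.08415826, 0.38339807]), 'attitude': array([ 2.82792236e+00, -7.54241786e-04, -4.33826382e-03]), 'f': np.float64(291.32530890468877)}
{'clock': 0.15, 'joints': array([-0.10261353,  0.43504731,  0.0249879 ,  1.57386906, -0.01155123,
        1.13400939, -0.07510923]), 'dq': array([-0.00055412, -0.00260643,  0.00047051, -0.00301193, -0.0010502 ,
       -0.0011003 , -0.00088254]), 'joint_efforts': array([ 9.13879558e-04, -6.68263149e+01,  9.85680185e-01, -3.14695251e+01,
       -6.03506877e-02,  3.94195947e-02,  8.07748006e-05]), 'position': array([ 6.24618104e-01, -6.25849578e-05,  2.26142501e-01]), 'ee_rot': array([-2.22099293e+00, -2.22086858e+00,  1.48536138e-03]), 'force': array([-0.24488721, -0.47781135, -0.32485702]), 'ft_torque': array([ 0.02669686, -0.04066305,  0.00229583]), 'gripper_force': 0.0, 'width': 0.9960785315919025} 0.0188
```

View images.

View pics/scene0.png

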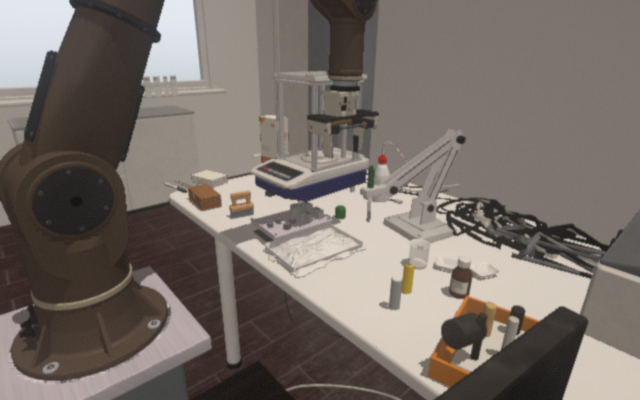

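View pics/wrist0.png

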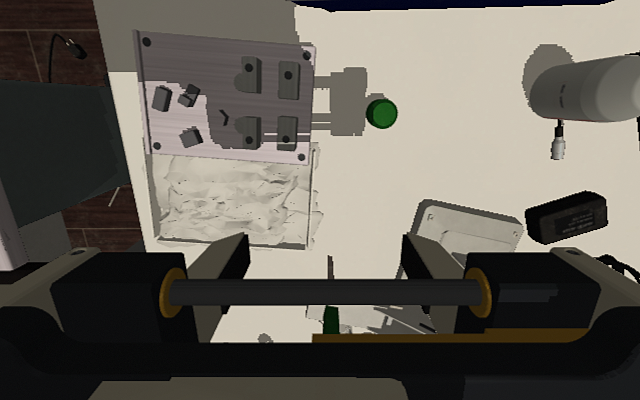

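View pics/side0.png

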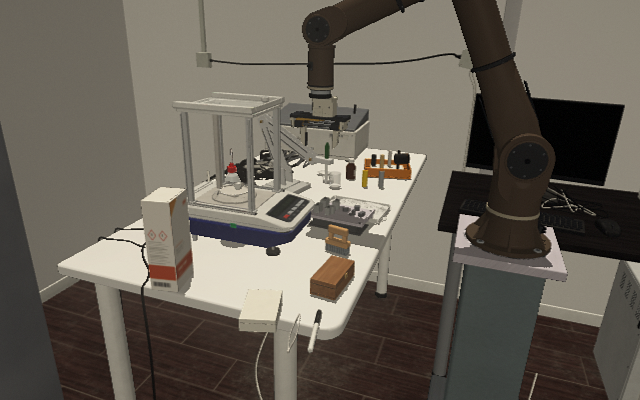

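```bash
python3 - <<'E'
from h import *
np.set_printoptions(precision=4,suppress=True)
w=load("wrist0.png");s=load("scene0.png");sd=load("side0.png")
print("screws",*[pix2w(w,*p,0.04)[:2] for p in [(146,42),(307,55),(301,157),(157,146)]])
print("corners",*[pix2w(w,*p,0.04)[:2] for p in [(135,29),(316,44),(313,166),(147,154)]])
print("jaw",*[pix2w(w,*p,0.065)[:2] for p in [(252,64),(250,145),(290,61),(287,147)]])
print("scr",*[pix2w(w,*p,0.05)[:2] for p in [(162,98),(188,95),(190,138),(223,115)]])
def tri(a,b):
    A=[];B=[]
    for d,(u,v) in((s,a),(sd,b)):
        r=rot(d["attitude"])@np.array([(u-d["cx"])/d["f"],(v-d["cy"])/d["f"],1]);r/=np.linalg.norm(r)
        P=np.eye(3)-np.outer(r,r);A.append(P);B.append(P@d["xyz"])
    return np.linalg.lstsq(np.vstack(A),np.hstack(B),rcond=None)[0]
print("brush top", tri((241,193),(338,229)), pix2w(s,241,193,.078),pix2w(sd,338,229,.078))
print("pin top", pix2w(s,396.5,279,.07),pix2w(sd,381,171,.07), pix2w(s,395,308,.0))
print("yellow", pix2w(s,408,265,.07), "bottle",pix2w(s,461,261,.086),"beaker",pix2w(s,420,242,.059),"box",pix2w(s,205,190,.043))
for fn,n,c,k in(("wrist0.png","c1.png",(130,20,330,260),3),):
    im=cv2.imread("pics/"+fn)[c[1]:c[3],c[0]:c[2]]; cv2.imwrite("pics/c1.png",cv2.resize(im,None,fx=2.4,fy=2.4,interpolation=2))
a=cv2.imread("pics/scene0.png")[175:225,215:275];b=cv2.imread("pics/side0.png")[215:265,310:370]
e=cv2.imread("pics/scene0.png")[255:315,370:430];f=cv2.imread("pics/side0.png")[150:200,340:400]
rs=lambda x:cv2.resize(x,(390,290),interpolation=2)
cv2.imwrite("pics/c2.png",np.vstack([np.hstack([rs(a),rs(b)]),np.hstack([rs(e),rs(f)])]))
E
```

```text
screws [0.4344 0.145 ] [0.6046 0.1322] [0.5953 0.0223] [0.4264 0.0354]
corners [0.4252 0.1572] [0.6144 0.1428] [0.6094 0.0114] [0.4129 0.0259]
jaw [0.5508 0.1206] [0.5424 0.0399] [0.589  0.1233] [0.5825 0.0378]
scr [0.4469 0.0886] [0.4756 0.0917] [0.4712 0.0458] [0.5113 0.0708]
brush top [0.4671 0.2768 0.0715] [0.4618 0.2643 0.078 ] [0.461  0.2931 0.078 ]
pin top [ 0.464  -0.3258  0.07  ] [ 0.4701 -0.3104  0.07  ] [ 0.4673 -0.3268  0.    ]
yellow [ 0.5237 -0.3085  0.07  ] bottle [ 0.5974 -0.3848  0.086 ] beaker [ 0.6468 -0.2523  0.059 ] box [0.4296 0.4471 0.043 ]
```

View pics/c2.png

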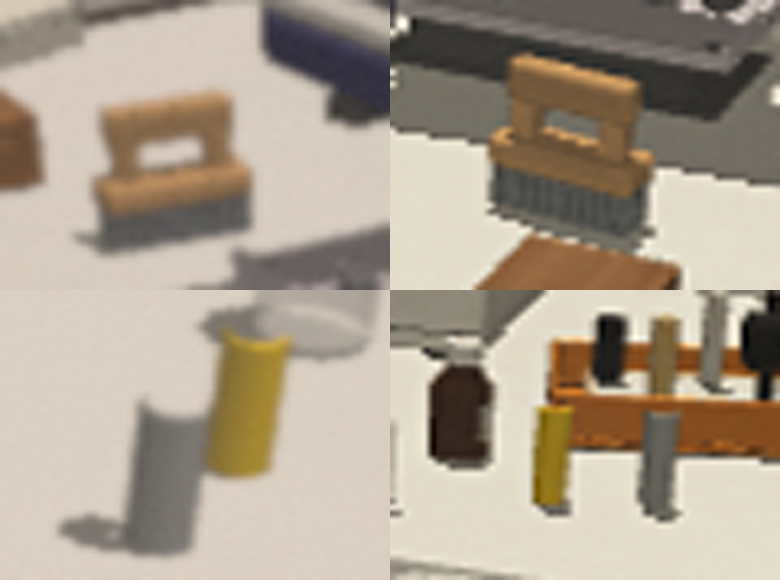

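View pics/c1.png

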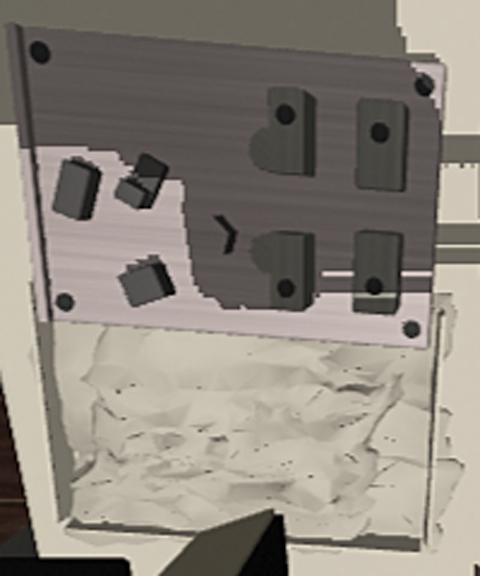

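```bash
python3 - <<'E'
from h import *
np.set_printoptions(precision=4,suppress=True)
s=load("scene0.png");sd=load("side0.png")
def tri(a,b):
    A=[];B=[]
    for d,(u,v) in((s,a),(sd,b)):
        r=rot(d["attitude"])@np.array([(u-d["cx"])/d["f"],(v-d["cy"])/d["f"],1]);r/=np.linalg.norm(r)
        P=np.eye(3)-np.outer(r,r);A.append(P);B.append(P@d["xyz"])
    return np.linalg.lstsq(np.vstack(A),np.hstack(B),rcond=None)[0]
print("bar ends scene",pix2w(s,230.8,193.1,.075),pix2w(s,250.4,191.7,.075))
print("bar ends side",pix2w(sd,328.8,225,.078),pix2w(sd,348.2,228.8,.078))
print("bristle ends scene",pix2w(s,231.5,217.5,0),pix2w(s,253.5,213.5,0))
print("clamp tip", *[pix2w(s,369,190,z) for z in(.14,.16)],pix2w(s,370,219,.08))
E
```

```text
bar ends scene [0.4416 0.2901 0.075 ] [0.4935 0.2633 0.075 ]
bar ends side [0.4932 0.2776 0.078 ] [0.435  0.2809 0.078 ]
bristle ends scene [0.4323 0.2805 0.    ] [0.5001 0.2639 0.    ]
clamp tip [ 0.6531 -0.0756  0.14  ] [ 0.6116 -0.1118  0.16  ] [ 0.618  -0.1157  0.08  ]
```

Emit:
drive_tool([
  [0,-18,23,0,0.12],
  [0,-18,23,0,0.12],
  [0,-18,23,0,0.12],
  [0,-18,23,0,0.12],
  [0,-18,23,0,0.12],
  [0,-18,23,0,0.12],
  [0,-18,23,0,0.12],
  [0,-18,23,0,0.12],
  [0,-18,23,0,0.12],
  [0,-18,23,0,0.12],
  [0,-18,23,0,0.12],
  [0,-18,23,0,0.12],
  [0,0,0,0,0],
])

```text
clock: 1.23
position: [0.4048, 0.2809, 0.227]
ee_rot: [-0.182, -3.135, -0.004]
force: [-0.6, 0.9, -0.4]
width: 1.0
gripper_force: 0.0
```

```bash
python3 - <<'E'
from h import *
d=snap("wrist","w1.png"); o=observe(); print(o["clock"],o["position"],rot(o["ee_rot"]).round(3),w2pix(d,o["position"]),w2pix(d,[.466,.278,.078]))
E
```

```text
1.2833 [0.4068082  0.27848761 0.22681514] [[-0.992  0.124 -0.001]
 [ 0.124  0.992  0.001]
 [ 0.001  0.001 -1.   ]] [321.33117486 252.36561861] [328.34569608 235.048521  ]
```

View pics/w1.png

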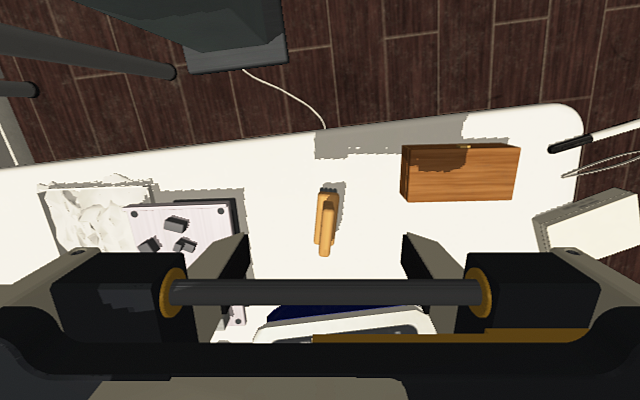

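```bash
python3 - <<'E'
from h import *
d=load("w1.png"); im=cv2.imread("pics/w1.png")
c=im[180:265,300:350]; cv2.imwrite("pics/c3.png",cv2.resize(c,None,fx=7,fy=7,interpolation=2))
a=pix2w(d,328,209,.078);b=pix2w(d,325,254,.078);print(a,b,(a+b)/2,np.arctan2(b[1]-a[1],b[0]-a[0]),np.linalg.norm(a-b))
E
```

```text
[0.43416082 0.28124364 0.078     ] [0.48988907 0.27130191 0.078     ] [0.46202494 0.27627277 0.078     ] -0.17653940665438003 0.05660809133065568
```

View pics/c3.png

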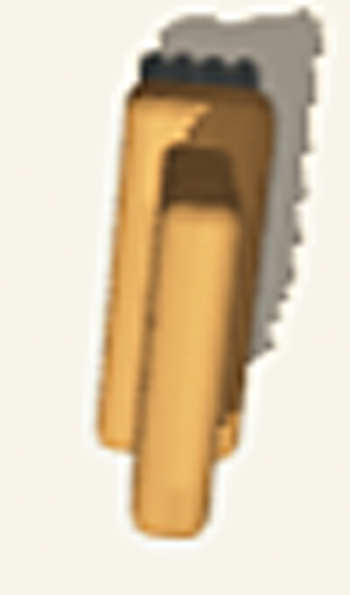

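Emit:
drive_tool([
  [0,20,0,-20,-0.03],
  [0,20,-1,-30,-0.03],
  [0,17,-1,-30,0],
  [0,0,0,-30,0],
  [0,0,0,-25,0],
  [0,0,0,-20,0],
  [0,0,0,-12,0],
  [0,0,0,-10,0],
  [0,0,0,0,0],
  [0,0,0,0,0],
  [0,0,0,0,0],
], grip_force=40)

```text
clock: 2.2
position: [0.4667, 0.2741, 0.0506]
ee_rot: [0.3, 3.126, 0.001]
force: [-0.9, -0.5, 0.3]
width: 0.997
gripper_force: 0.0
```

Emit:
drive_tool([
  [0.6,0,0,0,0],
  [0.8,0,0,0,0],
  [1,0,0,0,0],
  [1,0,0,0,0],
  [1,0,0,0,0],
  [1,0,0,0,0],
  [1,0,0,0,0],
  [1,0,0,0,0],
])

```text
clock: 2.87
position: [0.466, 0.274, 0.0497]
ee_rot: [-0.299, -3.127, -0.0]
force: [-0.9, 0.8, -0.4]
width: 0.471
gripper_force: 0.0
```

Emit:
drive_tool([
  [1,0,0,0,0],
  [1,0,0,0,0],
  [1,0,0,0,0],
  [1,0,0,0,0],
  [1,0,0,0,0],
  [1,0,0,0,0],
  [1,0,0,0,0],
  [1,0,0,0,0],
])

```text
clock: 3.53
position: [0.466, 0.274, 0.0497]
ee_rot: [0.299, 3.127, 0.0]
force: [0.2, -0.2, -0.6]
width: 0.152
gripper_force: 40.0
```

Emit:
drive_tool([
  [1,0,0,10,0],
  [1,0,0,30,0],
  [1,0,0,35,0],
  [1,4,-24,0,0.025],
  [1,4,-24,0,0.03],
  [1,5,-24,0,0.03],
  [1,5,-24,0,0.03],
  [1,4,-24,0,0],
  [1,4,-24,0,0],
  [1,0,0,0,0],
  [1,0,0,0,0],
  [1,0,0,-15,0],
  [1,0,0,-10,0],
  [1,0,0,-4,0],
  [1,0,0,0,0],
  [1,0,0,0,0],
])

```text
clock: 4.87
position: [0.4917, 0.1306, 0.0957]
ee_rot: [-0.117, -3.139, -0.0]
force: [-0.7, 0.0, -1.5]
width: 0.152
gripper_force: 40.0
```

```bash
python3 - <<'E'
from h import *
d=snap("wrist","w2.png"); o=observe(); print(o["clock"],o["position"],o["ee_rot"],o["force"],o["width"])
snap("side","s2.png");snap("scene","sc2.png")
a=cv2.imread("pics/side"[:5]+"s2.png")[170:260,290:400];b=cv2.imread("pics/w2.png")[130:330,0:640]
cv2.imwrite("pics/c4.png",np.vstack([cv2.resize(a,(640,380),interpolation=2),b]))
E
```

```text
4.9167 [0.49200471 0.13055477 0.09599517] [-1.17952717e-01 -3.13935732e+00 -3.63352430e-04] [ 0.25113336  0.18467337 -0.99379279] 0.15270098317153782
```

View pics/c4.png

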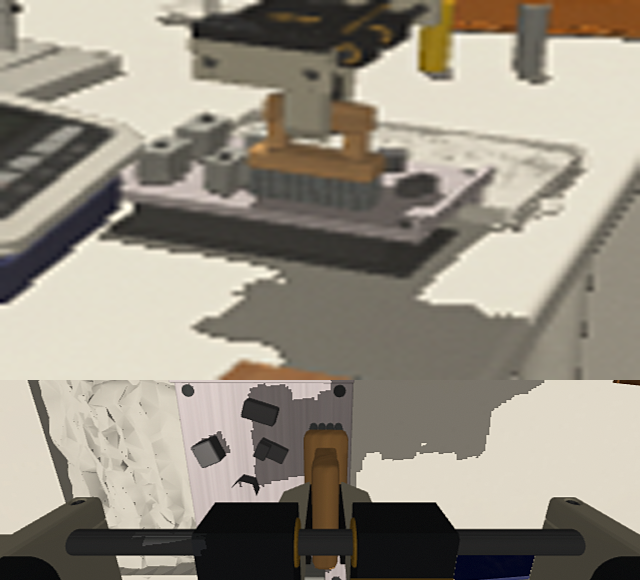

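Emit:
drive_tool([
  [1,-2,0,-3,0],
  [1,0,0,-2,0],
  [1,0,0,-2,0],
  [1,0,0,0,0],
  [1,0,0,0,0],
  [1,0,0,0,0],
])

```text
clock: 5.52
position: [0.4899, 0.13, 0.0888]
ee_rot: [-0.119, -3.139, -0.0]
force: [-1.4, 0.2, 2.9]
width: 0.151
gripper_force: 40.0
```

Emit:
drive_tool([
  [1,-0.5,-7,0,0],
  [1,-0.5,-7,0,0],
  [1,-0.5,-7,0,0],
  [1,-0.5,-7,0,0],
  [1,-0.5,-7,0,0],
  [1,-0.5,-7,0,0],
  [1,-0.5,-7,0,0],
  [1,-0.5,-7,0,0],
])

```text
clock: 6.18
position: [0.486, 0.0732, 0.0888]
ee_rot: [0.119, 3.139, 0.0]
force: [-0.2, 3.0, 1.6]
width: 0.149
gripper_force: 40.0
```

Emit:
drive_tool([
  [1,-0.5,-7,0,0],
  [1,-0.5,-7,0,0],
  [1,-0.5,-7,0,0],
  [1,-0.5,-7,0,0],
  [1,-0.5,-7,0,0],
  [1,-0.5,-7,0,0],
  [1,-0.5,-7,0,0],
  [1,-0.5,-7,0,0],
  [1,0,0,0,0],
  [1,0,0,0,0],
])

```text
clock: 7.02
position: [0.4818, 0.0168, 0.0886]
ee_rot: [-0.121, -3.139, 0.002]
force: [-0.7, -2.2, 1.9]
width: 0.15
gripper_force: 40.0
```

Emit:
drive_tool([
  [1,0,0,15,0],
  [1,0,0,30,0],
  [1,-2,15,10,0],
  [1,-2,20,0,0],
  [1,-2,20,0,0],
  [1,-2,20,0,0],
  [1,-2,20,0,0],
  [1,-2,20,0,0],
  [1,0,0,0,0],
  [1,0,0,0,0],
])

```text
clock: 7.85
position: [0.4693, 0.1341, 0.1434]
ee_rot: [-0.114, -3.139, 0.0]
force: [0.3, -0.2, -2.1]
width: 0.149
gripper_force: 40.0
```

```bash
python3 - <<'E'
from h import *
d=snap("wrist","w3.png"); o=observe(); print(o["clock"],o["position"],o["force"])
snap("scene","sc3.png")
a=cv2.imread("pics/sc3.png")[170:290,220:400];b=cv2.imread("pics/w3.png")[40:330,0:640]
cv2.imwrite("pics/c5.png",np.vstack([cv2.resize(a,(450,300),interpolation=2),cv2.resize(b,(450,204))]))
b=cv2.imread("pics/w3.png")[60:330,20:370]
cv2.imwrite("pics/c5.png",np.hstack([cv2.resize(a,(420,540),interpolation=2)[:, :400],cv2.resize(b,(400,540))]))
E
```

```text
7.9 [0.46952362 0.13289218 0.14334114] [ 0.21138033 -0.1643088  -1.64741444]
```

View pics/c5.png

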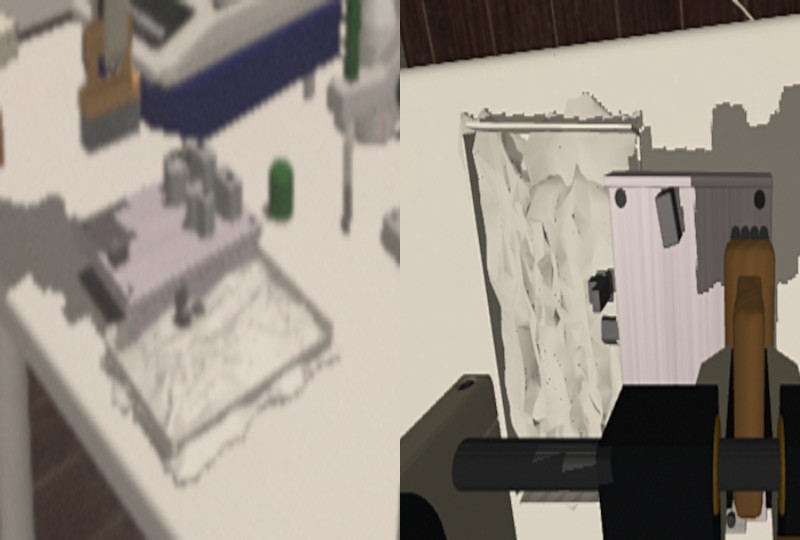

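```bash
python3 - <<'E'
from h import *
np.set_printoptions(precision=4,suppress=True)
d=load("w3.png")
P=lambda u,v,z:pix2w(d,20+(u-400)*.875,60+v/2,z)
bm=np.array([.4776,.0868]); Rg=R.from_euler('z',-.075).as_matrix()[:2,:2]
for q in [(657,192,.055),(676,190,.055),(684,240,.055),(666,245,.055),(605,187,.04),(762,187,.04),(621,198,.04),(760,199,.04)]:
    p=P(*q);print(p,(Rg.T@(p[:2]-bm)).round(4))
E
```

```text
[0.4234 0.0694 0.055 ] [-0.0527 -0.0214]
[0.4236 0.0836 0.055 ] [-0.0536 -0.0072]
[0.4457 0.0866 0.055 ] [-0.0318 -0.0026]
[0.447  0.0726 0.055 ] [-0.0295 -0.0165]
[0.4205 0.0247 0.04  ] [-0.0523 -0.0662]
[0.4296 0.1477 0.04  ] [-0.0525  0.0571]
[0.4263 0.0363 0.04  ] [-0.0474 -0.0542]
[0.4349 0.1458 0.04  ] [-0.047   0.0556]
```

Emit:
drive_tool([
  [1,-2.5,0,-20,0],
  [1,0,0,-20,0],
  [1,0,0,-7,0],
  [1,0,0,-3,0],
  [1,0,0,-3,0],
  [1,0,0,-2,0],
  [1,0,0,0,0],
  [1,0,0,0,0],
])

```text
clock: 8.62
position: [0.4679, 0.1328, 0.0894]
ee_rot: [0.12, 3.138, 0.0]
force: [0.6, -0.4, 1.2]
width: 0.147
gripper_force: 40.0
```

Emit:
drive_tool([
  [1,-1,-7,-0.5,0],
  [1,-0.5,-7,0,0],
  [1,-0.5,-7,0,0],
  [1,-0.5,-7,0,0],
  [1,-0.5,-7,0,0],
  [1,-0.5,-7,0,0],
  [1,-0.5,-7,0,0],
  [1,-0.5,-7,0,0],
  [1,-0.5,-7,0,0],
  [1,-0.5,-7,0,0],
  [1,-0.5,-7,0,0],
  [1,-0.5,-7,0,0],
  [1,-0.5,-7,0,0],
  [1,-0.5,-7,0,0],
  [1,-0.5,-7,0,0],
  [1,-0.5,-7,0,0],
  [1,-0.5,-4,0,0],
  [1,0,0,0,0],
])

```text
clock: 10.12
position: [0.4583, 0.0155, 0.0882]
ee_rot: [-0.122, -3.139, 0.001]
force: [0.2, -1.9, 3.3]
width: 0.149
gripper_force: 40.0
```

Emit:
drive_tool([
  [1,0,0,15,0],
  [1,0,0,30,0],
  [1,0,15,10,0],
  [1,1,25,0,0],
  [1,1,25,0,0],
  [1,1,25,0,0],
  [1,0,25,0,0],
  [1,0,25,0,0],
  [1,0,25,0,0],
  [1,0,0,0,0],
  [1,0,0,0,0],
])

```text
clock: 11.03
position: [0.4607, 0.1829, 0.1427]
ee_rot: [-0.114, -3.138, 0.001]
force: [-0.1, -0.7, -1.2]
width: 0.151
gripper_force: 40.0
```

```bash
python3 - <<'E'
from h import *
np.set_printoptions(precision=4,suppress=True)
d=snap("wrist","w4.png"); o=observe(); print(o["clock"],o["position"],o["force"])
snap("scene","sc4.png");snap("side","s4.png")
# dark blobs on wrist image -> gauge frame
im=cv2.imread("pics/w4.png");g=cv2.cvtColor(im,6)
bm=np.array([.4776,.0868]); Rg=R.from_euler('z',-.075).as_matrix()[:2,:2]
# ortho map of bed+tray at z=.04 / .02
def ortho(z,ppm=1000,w=200,h=300):
    X,Y=np.meshgrid(np.arange(-.07,.13,1/ppm),np.arange(.08,-.25,-1/ppm))
    G=np.stack([X.ravel(),Y.ravel()]);W=(Rg@G).T+bm
    c=(np.c_[W,np.full(len(W),z)]-d["xyz"])@rot(d["attitude"]);uv=c[:,:2]/c[:,2:]*d["f"]+[d["cx"],d["cy"]]
    return cv2.remap(im,uv[:,0].reshape(X.shape).astype('f4'),uv[:,1].reshape(X.shape).astype('f4'),1)
o1=ortho(.045);o2=ortho(.02)
a=cv2.imread("pics/sc4.png")[175:285,230:380]
top=cv2.resize(a,(450,330),interpolation=2)
s=cv2.resize(cv2.imread("pics/s4.png")[170:260,290:400],(330,270),interpolation=2)
s=cv2.copyMakeBorder(s,0,60,0,0,0)
b=cv2.resize(im[40:330,:400],(364,264))
oo=cv2.resize(o1,None,fx=.8,fy=.8);o2=cv2.resize(o2,None,fx=.8,fy=.8)
bot=np.zeros((264,780,3),'u1');bot[:, :364]=b;bot[:oo.shape[0],370:370+oo.shape[1]]=oo;bot[:oo.shape[0],540:540+oo.shape[1]]=o2
cv2.imwrite("pics/c6.png",np.vstack([np.hstack([top,s]),bot]))
E
```

```text
11.0833 [0.4608 0.1815 0.1426] [ 0.4397 -0.9618 -1.7263]
```

```bash
python3 - <<'E'
from h import *
np.set_printoptions(precision=4,suppress=True,linewidth=200)
g=cv2.cvtColor(cv2.imread("pics/wrist0.png"),6).astype(int)
for a,b in((249,256),(284,292)): print(a, g[86:124,a:b].mean(1).round().astype(int))
for r0,r1 in((66,76),(126,138)): print(r0,g[r0:r1,225:310].mean(0).round().astype(int))
E
```

```text
249 [70 70 71 70 71 72 51 82 90 89 89 90 88 85 85 87 90 91 91 86 84 83 85 86 87 86 86 86 85 91 64 47 71 72 71 71 71 71]
284 [70 71 70 70 70 70 70 70 70 70 69 71 57 74 90 87 84 86 86 89 90 89 86 84 85 86 88 88 87 88 53 60 70 70 70 69 69 69]
66 [86 86 86 86 86 86 86 86 86 86 86 85 84 82 82 83 81 75 73 70 57 47 44 44 44 44 46 56 68 72 74 58 40 43 43 39 62 86 90 88 88 88 88 88 88 88 88 89 88 88 88 88 90 78 64 69 71 72 73 66 53 50 50 52 53 55
 60 68 71 72 75 79 76 53 34 66 89 89 89 88 88 88 88 88 88]
126 [ 86  86  86  86  86  86  86  86  86  85  81  79  78  76  75  74  75  72  70  71  71  67  63  63  63  66  69  70  69  69  71  54  38  43  42  45  74  89  84  97 105 104 104 104 104 104 104 104 105
 105 107  99  75  62  68  69  70  69  64  61  60  62  64  66  68  67  67  70  74  74  55  33  77 107 107 106 106 106 106 106 106 106 106 106  93]
```

View pics/c6.png

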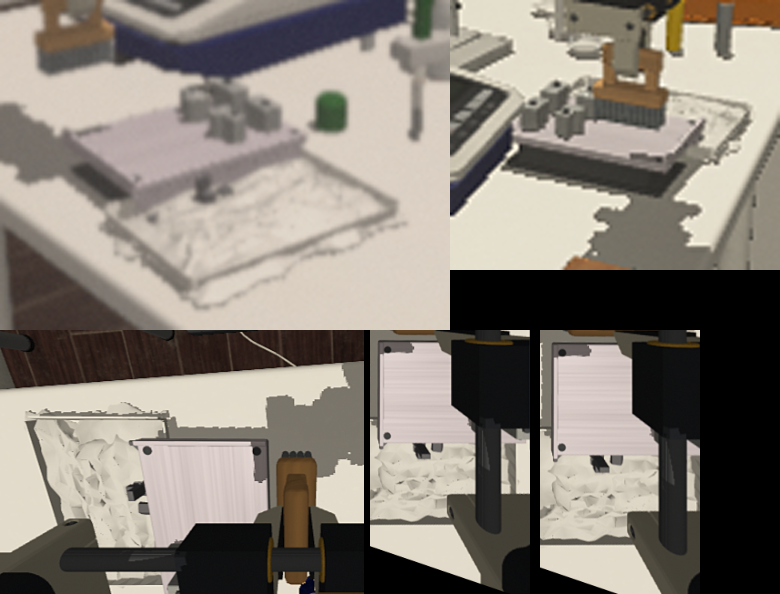

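```bash
python3 - <<'E'
from h import *
np.set_printoptions(precision=4,suppress=True,linewidth=200)
w=load("wrist0.png");s=load("sc4.png")
bm=np.array([.4776,.0868]);c0=np.array([.5155,.084]); Rg=R.from_euler('z',-.075).as_matrix()[:2,:2]
for u,v in((252.5,92.2),(252.5,116.7),(252.5,104.4),(288,98.3),(288,116.1),(288,107.2)):
    p=pix2w(w,u,v,.065)[:2];print(p,Rg.T@(p-c0))
a=pix2w(w,252.5,104.4,.065)-pix2w(w,288,107.2,.065);print("yaw",np.arctan2(a[1],a[0])+np.pi)
# jaw faces in x: nogo front top edge u~277.5(+y) ,276 (-y)
for u,v in((277.5,71),(276.5,132),(260.5,71),(260.5,132),(297.,71),(295.5,132)): p=pix2w(w,u,v,.065)[:2];print("x",Rg.T@(p-c0))
for u,v in((280,246.7),(298.3,238.3)): p=pix2w(s,u,v,.015)[:2];print("scrap",p,(Rg.T@(p-bm)))
d=load("w4.png")
print(cv2.cvtColor(cv2.imread("pics/sc4.png"),6)[230:254:1,272:312:2])
E
```

```text
[0.5493 0.094 ] [0.0329 0.0125]
[0.5474 0.0696] [ 0.0329 -0.0119]
[0.5483 0.082 ] [0.0329 0.0005]
[0.5856 0.088 ] [0.0696 0.0093]
[0.5849 0.0702] [ 0.0702 -0.0085]
[0.5853 0.0792] [0.0699 0.0004]
yaw 6.2067774566322695
x [0.0581 0.0346]
x [ 0.0585 -0.0259]
x [0.041  0.0333]
x [ 0.0414 -0.0272]
x [0.0778 0.036 ]
x [ 0.0788 -0.0244]
scrap [0.4229 0.0107] [-0.0489 -0.08  ]
scrap [0.487  0.0173] [ 0.0145 -0.0686]
[[177 179 178 179 179 178 178 179 178 179 177 174 172 154 140 133 127 123 124 128]
 [179 178 179 179 178 177 178 179 181 175 172 156 151 135 131 128 128 121 125 130]
 [178 173 176 177 177 179 180 178 178 162 153 135 130 119 126 126 129 127 130 132]
 [169 163 159 179 178 179 175 174 157 145 135 127 123 106 117 128 130 128 131 136]
 [145 164 140 179 177 179 161 153 137 133 124 123 105  93 113 130 132 132 136 160]
 [118 150 157 178 166 159 141 136 129 127 121 121  90  86 111 132 132 137 155 180]
 [107 132 167 159 147 137 132 123 129 126 127 122  83  86 121 143 129 148 175 192]
 [106 126 152 140 133 126 128 127 128 126 133 132  81  91 137 141 116 131 183 195]
 [101 127 135 130 123 1
[... 605 characters left out ...]
90 197 203 207 194 191 190 183 188]
 [134 141 152 156 147 155 194 191 190 190 197 201 207 209 206 193 195 194 192 194]
 [144 165 174 161 120 150 192 185 190 198 202 201 202 208 201 199 199 199 197 198]
 [167 182 186 171 116 152 186 184 190 194 200 196 189 200 201 201 200 196 198 195]
 [184 190 191 187 153 165 188 187 189 190 197 195 186 200 206 196 192 192 195 198]
 [177 192 191 195 183 178 193 190 188 192 194 195 186 198 205 194 193 184 199 202]
 [154 188 192 195 197 187 191 189 187 190 193 190 184 193 206 196 195 179 200 206]
 [131 171 194 200 199 191 193 189 182 183 191 190 194 188 206 199 196 189 203 209]
 [122 147 190 200 197 195 199 183 171 178 196 190 199 185 203 201 192 200 207 210]]
```

Emit:
drive_tool([
  [1,1,20,0,-0.03],
  [1,1,24,0,-0.03],
  [1,1,24,0,-0.03],
  [1,2,24,0,-0.025],
  [1,0,0,-20,0],
  [1,0,0,-25,0],
  [1,0,0,-25,0],
  [1,0,0,-12,0],
  [1,0,0,-5,0],
  [1,0,0,-4,0],
  [1,0,0,-1,0],
  [1,0,0,0,0],
  [1,0,0,0,0],
])

```text
clock: 12.27
position: [0.4671, 0.2741, 0.0522]
ee_rot: [0.3, 3.126, 0.001]
force: [-0.2, -0.4, -1.4]
width: 0.148
gripper_force: 40.0
```

```bash
python3 - <<'E'
from h import *
np.set_printoptions(linewidth=220)
o=observe();print(o["position"],o["force"],o["ee_rot"])
g=lambda f:cv2.cvtColor(cv2.imread("pics/"+f),6).astype(int)
snap("scene","sc5.png")
for f in("sc3.png","sc4.png","sc5.png"):print(f);print(g(f)[242:252,270:292])
E
```

```text
[0.46713871 0.2741241  0.0521515 ] [-0.19904719 -0.40690526 -1.39365305] [2.99918028e-01 3.12597451e+00 1.42711029e-03]
sc3.png
[[128 125 127 131 130 125 128 126 128 128 130 132 135 142 154 168 176 184 191 199 202 203]
 [142 132 132 134 130 126 124 126 127 130 139 148 158 168 176 182 183 187 192 199 203 204]
 [141 136 135 134 131 124 126 125 130 139 152 171 179 185 189 186 176 185 192 200 199 200]
 [138 134 133 134 133 129 132 135 138 157 171 177 185 190 191 189 184 189 189 193 192 190]
 [135 133 132 136 140 138 152 159 165 174 174 176 183 190 193 193 190 190 190 188 189 191]
 [143 140 140 153 164 165 174 178 181 181 178 176 180 190 193 191 184 187 186 192 196 198]
 [162 166 169 173 179 183 185 187 190 189 186 177 180 184 185 184 183 184 190 191 193 194]
 [161 177 183 186 190 189 190 190 192 193 189 182 179 183 186 189 187 181 188 187 190 191]
 [141 160 176 188 192 191 193 192 195 195 196 188 181 184 192 190 188 182 187 188 190 192]
 [127 135 153 177 187 190 191 193 194 197 196 194 183 189 191 191 189 182 187 187 188 191]]
sc4.png
[[128 125 130 130 130 126 127 128 129 128 131 132 136
[... 1076 characters left out ...]
0 131 134 142 158 173 181 189 194 190 181 191 198 205 205 205]
 [140 137 135 137 137 132 134 138 140 157 168 171 175 189 197 196 191 194 197 200 197 195]
 [140 139 138 142 144 140 154 163 160 155 152 147 158 187 197 199 195 196 195 196 194 196]
 [149 144 144 156 168 168 178 181 165 134 122 128 153 184 197 195 191 192 193 196 202 203]
 [165 173 171 181 186 186 190 190 176 138 118 128 156 182 191 189 188 189 195 198 197 201]
 [166 184 189 192 195 195 196 195 191 174 156 151 170 185 191 193 193 188 194 195 195 196]
 [146 163 182 193 197 195 197 198 199 196 189 182 182 190 198 198 194 188 192 193 195 198]
 [130 138 157 182 193 196 198 199 202 203 199 197 190 194 196 198 193 189 191 194 193 196]]
```

Emit:
drive_tool([
  [1,0,0,-1,0],
  [1,0,0,-1,0],
  [1,0,0,0,0],
  [0.75,0,0,0,0],
  [0.7,0,0,0,0],
  [0.5,0,0,0,0],
  [0.4,0,0,0,0],
  [0.4,0,0,0,0],
  [0.4,0,0,0,0],
  [0.4,0,0,0,0],
])

```text
clock: 13.15
position: [0.4665, 0.274, 0.0492]
ee_rot: [0.299, 3.127, 0.0]
force: [0.3, 0.3, -0.7]
width: 0.585
gripper_force: 0.0
```

Emit:
drive_tool([
  [0.3,0,0,15,0],
  [0.2,0,0,30,0],
  [0,0,0,35,0],
  [0,0,0,35,0],
  [0,0,0,35,0],
  [0,-4,-15,28,0],
  [0,-4,-30,0,0.03],
  [0,-4,-37,0,0.03],
  [0,-4,-37,0,0.03],
  [0,-4,-37,0,0.025],
  [0,-4,-37,0,0],
  [0,-4,-37,0,0],
  [0,-4,-37,0,0],
  [0,-4,-37,0,0],
  [0,-4,-37,0,0],
  [0,-4,-37,0,0],
  [0,-4,-37,0,0],
  [0,-4,-37,0,0],
  [0,-4,-37,0,0],
  [0,-4,-37,0,0],
])

```text
clock: 14.82
position: [0.4059, -0.2537, 0.2274]
ee_rot: [0.119, 3.139, -0.0]
force: [0.1, -0.1, -0.0]
width: 1.001
gripper_force: 0.0
```

Emit:
drive_tool([
  [0,0,-35,0,0],
  [0,0,-35,0,0],
  [0,0,-25,0,0],
  [0,0,-10,0,0],
  [0,0,0,0,0],
  [0,0,0,0,0],
])

```text
clock: 15.32
position: [0.4065, -0.3561, 0.2269]
ee_rot: [-0.119, -3.139, -0.002]
force: [0.3, 0.3, 0.5]
width: 1.003
gripper_force: 0.0
```

```bash
python3 - <<'E'
from h import *
np.set_printoptions(linewidth=250,precision=4,suppress=True)
d=snap("wrist","w6.png");snap("scene","sc6.png"); o=observe();print(o["clock"],o["position"],o["ee_rot"],o["force"])
for p in([.467,-.32,.07],[.467,-.32,0],[.524,-.309,.07]):print(w2pix(d,p))
im=cv2.imread("pics/w6.png");g=cv2.cvtColor(im,6);hsv=cv2.cvtColor(im,cv2.COLOR_BGR2HSV)
m=(g<140).astype('u1');m[258:]=0
n,l,st,c=cv2.connectedComponentsWithStats(m)
for i in range(1,n):
    if st[i,4]>60:print(st[i],c[i],im[l==i].mean(0))
E
```

```text
15.4167 [ 0.407  -0.355   0.2272] [-0.1157 -3.1394 -0.0016] [-0.0719 -0.5626  1.1846]
[359.4002 229.1594]
[353.7402 208.5862]
[370.1837 270.7468]
[    0     0   640   162 83004] [299.6197  65.4273] [42.8055 48.6613 59.7938]
[529 133 104   8 234] [580.3504 137.0299] [115.0897 127.0299 132.6111]
[ 467  141  126  117 1073] [529.9208 242.4287] [52.3663 58.9487 61.5014]
[235 144  55 114 150] [264.0133 194.36  ] [120.38   132.3133 138.62  ]
[  59  148  224  110 9412] [197.7278 215.4016] [30.1249 54.0886 77.3456]
[ 589  148   51  110 2142] [616.5644 202.2876] [ 91.5126  94.1905 101.0392]
[345 197  28  32 354] [354.6158 212.9605] [76.9605 83.4746 85.548 ]
[588 212  12  11 110] [593.8727 217.3   ] [ 98.8636 102.4818 106.4909]
[401 232  51  26 887] [421.3957 247.4837] [58.0259 68.4194 72.5536]
[360 237  26  21 243] [369.2346 249.4115] [ 28.1728  99.8436 121.823 ]
[626 245  14  13 147] [633.5918 251.6735] [79.3878 84.6803 87.4082]
```

```bash
python3 - <<'E'
from h import *
np.set_printoptions(linewidth=250,precision=4,suppress=True)
g=cv2.cvtColor(cv2.imread("pics/w6.png"),6)
print(g[192:248,338:380:1][::2])
E
```

```text
[[242 242 242 ... 242 242 242]
 [242 242 242 ... 242 242 243]
 [242 242 242 ... 242 243 242]
 ...
 [242 242 242 ... 143 142 143]
 [242 242 242 ... 143 143 143]
 [242 242 242 ... 142 142 144]]
```

```bash
python3 - <<'E'
from h import *
import sys
np.set_printoptions(linewidth=250,precision=4,suppress=True,threshold=sys.maxsize)
g=cv2.cvtColor(cv2.imread("pics/w6.png"),6)
print(g[194:246:2,340:380])
E
```

```text
[[242 242 242 242 242 242 242 242 242 242 242 242 242 242 242 242 242 242 242 243 244 244 245 245 245 244 245 244 243 242 242 242 242 242 242 242 243 242 242 243]
 [242 242 242 242 242 242 242 242 242 242 242 242 242 242 242 242 242 244 248 225 160 167 167 167 168 167 167 163 234 254 249 245 243 242 242 242 242 242 243 242]
 [242 242 242 242 242 242 242 242 242 242 242 242 242 243 243 246 252 230 165 154 138 143 143 143 143 143 143 142 139 133 149 235 254 248 244 243 242 242 242 242]
 [242 242 242 242 242 242 242 242 242 243 244 248 253 254 232 165 152 136 142 143 143 145 144 145 144 144 145 144 144 145 142 138 126 221 249 243 242 242 242 242]
 [242 242 242 242 242 242 243 244 246 251 255 231 136 145 146 147 147 145 144 145 145 145 145 145 144 145 146 144 145 144 144 141 130 223 249 243 242 242 242 242]
 [242 242 242 242 243 245 253 242 166 105  74  63  66  68  70  72  97 137 151 142 137 137 142 144 144 144 144 145 145 143 140 128 212 249 245 243 242 242 242 242]
 [242 242 242 244 250 241 153  71  64  72  74  73  73  72  71  70  68  64  90 126 244 237 136 142 144 145 144 144 143 140 
[... 2438 characters left out ...]
42 242 242 242 243 245 249 254 230 162 161 233]
 [242 242 242 242 242 242 242 242 242 243 243 244 243 241 241 235 227 218 228 242 241 241 243 243 242 242 242 242 243 244 249 254 230 164 151 132 138 141 141 139]
 [242 242 242 242 242 242 242 242 242 242 242 242 242 242 242 243 243 243 243 242 242 242 242 242 243 244 246 250 254 232 147 132 138 140 142 142 143 144 142 143]
 [242 242 242 242 242 242 243 242 242 242 242 242 242 242 242 242 242 242 242 242 242 243 245 252 231 167 175 158 138 141 143 142 142 141 142 142 143 143 142 143]
 [242 242 242 242 242 242 242 242 242 242 242 242 242 242 242 242 242 242 242 243 248 245 223 159  81  82  85  86  88 100 121 135 226 255 219 136 143 143 143 143]]
```

```bash
python3 - <<'E'
from h import *
np.set_printoptions(precision=4,suppress=True)
d=load("w6.png");s=load("sc6.png")
print(pix2w(d,356.9,230.2,.07),pix2w(d,348,230.2,.07),pix2w(d,365.5,230.2,.07), pix2w(d,373,240,.07))
# gauge points
Rg=R.from_euler('z',-.076).as_matrix()[:2,:2];c0=np.array([.5139,.0846])
for x in(-.05,-.03,-.01,.023,.03,.054,.06):print(x,c0+Rg@[x,0])
E
```

```text
[ 0.4681 -0.323   0.07  ] [ 0.4673 -0.3334  0.07  ] [ 0.4689 -0.3129  0.07  ] [ 0.4823 -0.3044  0.07  ]
-0.05 [0.464  0.0884]
-0.03 [0.484  0.0869]
-0.01 [0.5039 0.0854]
0.023 [0.5368 0.0829]
0.03 [0.5438 0.0823]
0.054 [0.5677 0.0805]
0.06 [0.5737 0.08  ]
```

Emit:
drive_tool([
  [0,20,10,0,0],
  [0,21,11,0,0],
  [0,20,11,0,0],
  [0,0,0,-20,0],
  [0,0,0,-35,0],
  [0,0,0,-35,0],
  [0,0,0,-35,0],
  [0,0,0,-30,0],
  [0,0,0,-20,0],
  [0,0,0,-14,0],
  [0.5,0,0,0,0],
  [0.6,0,0,0,0],
], grip_force=20)

```text
clock: 16.42
position: [0.4676, -0.3234, 0.0382]
ee_rot: [-0.116, -3.139, -0.002]
force: [-0.0, -0.1, -0.0]
width: 0.901
gripper_force: 0.0
```

Emit:
drive_tool([
  [0.65,0,0,0,0],
  [0.7,0,0,0,0],
  [0.75,0,0,0,0],
  [0.8,0,0,0,0],
  [1,0,0,0,0],
  [1,0,0,0,0],
  [1,0,0,0,0],
  [1,0,0,0,0],
  [1,0,0,0,0],
  [1,0,0,0,0],
])

```text
clock: 17.25
position: [0.4675, -0.3251, 0.0382]
ee_rot: [-0.119, -3.139, -0.0]
force: [0.6, 0.2, 0.6]
width: 0.234
gripper_force: 20.0
```

Emit:
drive_tool([
  [1,0,0,10,0],
  [1,0,0,25,0],
  [1,0,0,30,0],
  [1,0,20,30,0],
  [1,0,30,5,0],
  [1,0,33,0,0],
  [1,0,35,0,0],
  [1,0,35,0,0],
  [1,0,35,0,0],
  [1,0,35,0,0],
  [1,0,35,0,0],
  [1,0,35,0,0],
  [1,0,35,0,0],
  [1,0,35,0,0],
  [1,0,30,0,0],
  [1,0,20,0,0],
  [1,0,0,0,0],
  [1,0,0,0,0],
  [1,0,0,0,0],
])

```text
clock: 18.83
position: [0.4675, 0.0872, 0.1385]
ee_rot: [0.12, 3.139, -0.001]
force: [0.4, -0.9, -0.4]
width: 0.235
gripper_force: 20.0
```

```bash
python3 - <<'E'
from h import *
np.set_printoptions(linewidth=250,precision=4,suppress=True,threshold=99999)
o=observe();print(o["clock"],o["position"],o["force"],o["ee_rot"])
d=snap("scene","sc7.png");w=snap("wrist","w7.png");e=snap("side","s7.png")
Rg=R.from_euler('z',-.076).as_matrix()[:2,:2];c0=np.array([.5139,.0846])
print("jaw px side",*[w2pix(e,[*(c0+Rg@[x,y]),.065]) for x,y in((.023,.0125),(.023,-.0125),(.06,.009),(.06,-.009))])
print("jaw px scene",*[w2pix(d,[*(c0+Rg@[x,y]),.065]) for x,y in((.023,.0125),(.023,-.0125),(.06,.009),(.06,-.009))])
print("bed corners wrist",*[w2pix(w,[*(c0+Rg@[x,y]),.04]) for x,y in((-.095,.065),(-.095,-.065),(-.085,.055),(-.085,-.055))])
E
```

```text
18.8333 [0.4675 0.0872 0.1385] [ 0.3658 -0.9129 -0.3733] [ 0.1197  3.1393 -0.001 ]
jaw px side [333.4555 204.7719] [336.3442 202.2374] [323.3932 202.4697] [325.5633 200.6821]
jaw px scene [295.3874 207.5463] [300.2841 210.3862] [306.8126 205.0628] [310.4004 207.0331]
bed corners wrist [400.9989 145.1193] [252.0908 145.4458] [388.7927 156.5328] [264.2973 156.7997]
```

```bash
python3 - <<'E'
from h import *
np.set_printoptions(linewidth=250,precision=4,suppress=True,threshold=99999)
w=load("w7.png");g=cv2.cvtColor(cv2.imread("pics/w7.png"),6)
for u,v in((389,157),(264,157)):
    p=g[v-14:v+15,u-14:u+15];m=(p<np.median(p)*.55).astype('u1')
    n,l,st,c=cv2.connectedComponentsWithStats(m)
    print(np.median(p));[print(st[i],c[i]+[u-14,v-14]) for i in range(1,n) if st[i,4]>8]
print(g[165,240:272],g[165,385:415])
print(g[190,240:272],g[190,380:425])
E
```

```text
96.0
[ 9 11  9 10 73] [387.9589 158.1233]
205.0
[  2   0  27  29 171] [272.5088 151.8363]
[10 10  9 10 68] [263.9118 158.0147]
[211 210 209 209 208 209 209 209 208 208 207 207 209 184 165 203 222 220 221 218 218 218 216 218 218 217 216 217 215 213 214 216] [ 96  98  96  95  95  96  97  98  96  95  95  95  93 104 118 117 116 117 117 116 117 117 117 116 116 117 117 117 116 116]
[216 215 215 214 215 215 215 215 213 214 215 214 213 214 217 192 173 204 216 216 216 214 214 212 209 209 209 210 212 213 210 207] [ 93  90  92  94  95  94  92  93  94  95  97  95  94  94  92  82 177 226 224 226 225 225 224 224 224 224 224 226 222 217 221 221 221 219 217 220 222 219 218 219 218 218 219 219 219]
```

Emit:
drive_tool([
  [1,0,0.5,-15,0],
  [1,0,0,-20,0],
  [1,0,0,-12,0],
  [1,0,0,-6,0],
  [1,0,0,-3,0],
  [1,0,0,-2,0],
  [1,0,0,-1,0],
  [1,0,0,-0.5,0],
  [1,0,0,0,0],
  [1,0,0,0,0],
  [1,0,0,0,0],
])

```text
clock: 19.9
position: [0.4677, 0.0885, 0.0791]
ee_rot: [0.119, 3.139, 0.0]
force: [-0.0, -0.4, -0.9]
width: 0.233
gripper_force: 20.0
```

Emit:
drive_tool([
  [1,0,-0.5,-0.6,0],
  [1,0,0,-0.6,0],
  [1,0,0,0,0],
  [1,0,0,0,0],
  [1,0,0,0,0],
])

```text
clock: 20.32
position: [0.4679, 0.088, 0.0781]
ee_rot: [0.119, 3.138, 0.0]
force: [-1.3, -0.1, 6.7]
width: 0.234
gripper_force: 20.0
```

Emit:
drive_tool([
  [1,0,0,0.4,0],
  [1,5,-0.4,0,0],
  [1,5,-0.4,0,0],
  [1,5,-0.4,0,0],
  [1,5,-0.4,0,0],
  [1,5,-0.4,0,0],
  [1,5,-0.4,0,0],
  [1,4,-0.3,0,0],
  [1,0,0,0,0],
  [1,0,0,0,0],
])

```text
clock: 21.15
position: [0.5019, 0.0853, 0.0781]
ee_rot: [0.119, 3.139, 0.0]
force: [-1.2, -0.8, 4.0]
width: 0.235
gripper_force: 20.0
```

Emit:
drive_tool([
  [1,3,-0.2,0.1,0],
  [1,3,-0.2,0,0],
  [1,3,-0.3,0,0],
  [1,3,-0.2,0,0],
  [1,3,-0.2,0,0],
  [1,3,-0.3,0,0],
  [1,3,-0.2,0,0],
  [1,3,-0.2,0,0],
  [1,0,0,0,0],
])

```text
clock: 21.9
position: [0.5255, 0.0835, 0.0781]
ee_rot: [-0.119, -3.139, 0.0]
force: [-2.4, -0.2, 5.1]
width: 0.234
gripper_force: 20.0
```

Emit:
drive_tool([
  [1,2,-0.2,0.1,0],
  [1,2,-0.1,0,0],
  [1,2,-0.2,0,0],
  [1,2,-0.1,0,0],
  [1,2,-0.2,0,0],
  [1,2,-0.1,0,0],
  [1,2,-0.2,0,0],
  [1,0,0,0,0],
])

```text
clock: 22.57
position: [0.5396, 0.0824, 0.0781]
ee_rot: [-0.119, -3.139, -0.0]
force: [-1.7, 0.3, 4.3]
width: 0.229
gripper_force: 20.0
```

Emit:
drive_tool([
  [1,2,-0.2,0,0],
  [1,2,-0.1,0,0],
  [1,1,-0.1,0,0],
  [1,0,0,0,0],
  [1,0,0,0,0],
  [1,2,-0.2,0,0],
  [1,2,-0.1,0,0],
  [1,2,-0.2,0,0],
  [1,2,-0.1,0,0],
  [1,2,-0.2,0,0],
  [1,2,-0.1,0,0],
  [1,2,-0.2,0,0],
  [1,0,0,0,0],
])

```text
clock: 23.65
position: [0.5587, 0.0809, 0.0781]
ee_rot: [0.119, 3.139, 0.0]
force: [-1.6, 0.0, 4.1]
width: 0.234
gripper_force: 20.0
```

Emit:
drive_tool([
  [1,2,-0.2,0,0],
  [1,2,-0.1,0,0],
  [1,1,-0.1,0,0],
  [1,1,-0.1,0,0],
  [1,0,0,0,0],
  [1,0,0,0,0],
])

```text
clock: 24.15
position: [0.5644, 0.0804, 0.0782]
ee_rot: [-0.119, -3.139, 0.0]
force: [-2.4, 0.8, 5.0]
width: 0.235
gripper_force: 20.0
```

Emit:
drive_tool([
  [1,0.7,0,0,0],
  [1,0.7,-0.1,0,0],
  [1,0,0,0,0],
])

```text
clock: 24.4
position: [0.5658, 0.0803, 0.0782]
ee_rot: [-0.119, -3.139, -0.0]
force: [-2.4, 0.1, 5.1]
width: 0.234
gripper_force: 20.0
```

Emit:
drive_tool([
  [1,0.7,-0.1,0,0],
  [1,0.7,0,0,0],
  [1,0,0,0,0],
])

```text
clock: 24.65
position: [0.5671, 0.0802, 0.0781]
ee_rot: [-0.119, -3.139, -0.0]
force: [-2.4, 0.8, 5.0]
width: 0.233
gripper_force: 20.0
```

Emit:
drive_tool([
  [1,0.7,-0.1,0,0],
  [1,0.7,0,0,0],
  [1,0,0,0,0],
])

```text
clock: 24.9
position: [0.5681, 0.0801, 0.0781]
ee_rot: [-0.119, -3.138, 0.0]
force: [-4.2, -0.0, 6.7]
width: 0.232
gripper_force: 20.0
```

Emit:
drive_tool([
  [1,0.6,-0.1,0,0],
  [1,0,0,0,0],
  [1,0,0,0,0],
])

```text
clock: 25.15
position: [0.5685, 0.0801, 0.0781]
ee_rot: [-0.119, -3.138, 0.0]
force: [-5.2, 0.2, 7.3]
width: 0.234
gripper_force: 20.0
```

Emit:
drive_tool([
  [1,0.7,-0.1,0.1,0],
  [1,0.5,0,0.1,0],
  [1,0,0,0,0],
  [1,0,0,0,0],
  [1,0,0,0,0],
])

```text
clock: 25.57
position: [0.5694, 0.0798, 0.0782]
ee_rot: [-0.119, -3.137, 0.001]
force: [-5.0, 0.0, 6.3]
width: 0.231
gripper_force: 20.0
```

Emit:
drive_tool([
  [1,0.6,0,0,0],
  [1,0.6,-0.1,0,0],
  [1,0.6,0,0,0],
  [1,0,0,0,0],
  [1,0,0,0,0],
  [1,0,0,0,0],
])

```text
clock: 26.07
position: [0.5709, 0.0797, 0.0781]
ee_rot: [-0.119, -3.137, 0.001]
force: [-6.1, -1.0, 7.0]
width: 0.233
gripper_force: 20.0
```

Emit:
drive_tool([
  [1,-0.7,0,0,0],
  [1,-0.7,0.1,0,0],
  [1,-0.7,0,0,0],
  [1,0,0,0,0],
  [0.75,0,0,0,0],
  [0.7,0,0,0,0],
  [0.68,0,0,0,0],
  [0.65,0,0,0,0],
  [0.65,0,0,0,0],
  [0.65,0,0,0,0],
])

```text
clock: 26.9
position: [0.5703, 0.0799, 0.0783]
ee_rot: [0.119, 3.139, 0.0]
force: [-0.3, -0.4, -0.3]
width: 0.351
gripper_force: 0.0
```

```bash
python3 - <<'E'
from h import *
np.set_printoptions(linewidth=250,precision=4,suppress=True,threshold=99999)
o=observe();print(o["clock"],o["position"],o["force"],o["width"])
d=snap("scene","sc8.png");e=snap("side","s8.png")
Rg=R.from_euler('z',-.076).as_matrix()[:2,:2];c0=np.array([.5145,.0841])
p=c0+Rg@[.054,0]
for z in(.066,.085,.105):print(z,w2pix(d,[*p,z]),w2pix(e,[*p,z]))
s=cv2.cvtColor(cv2.imread("pics/s8.png"),6);c=cv2.cvtColor(cv2.imread("pics/sc8.png"),6)
print(s[180:206:2,308:346]);print(c[186:212:2,286:324])
E
```

```text
26.9 [0.5703 0.0799 0.0783] [-0.28   -0.3525 -0.3354] 0.3506743509016635
0.066 [307.1476 206.1849] [326.0465 201.5196]
0.085 [307.1284 200.0208] [326.2156 196.1122]
0.105 [307.1079 193.4449] [326.3953 190.3664]
[[124 123 122 122 123 123 122 122 125 124 124 124 124 122 122 120 121 112  97  69  56  77  84  37  35  36 100 185 178 175 168 162 183 226 222 221 221 224]
 [106 124 122 123 122 122 123 121 122 122 122 124 123 123 123 125 124 123 106  68  74  86  46  31  48 115 178 179 175 172 166 167 196 225 222 221 221 222]
 [124 121 121 121 122 123 121 122 122 122 123 123 124 115  75  58  97 126 103  43  35  37  58 109 126 200 218 214 215 210 202 187 192 224 221 222 222 221]
 [107 113 140 138 109 115 115 118 118 119 121 122 124 122 119 116 125 124 106  45  37  38  60 113 114 165 181 180 180 173 147 125 148 227 222 220 220 221]
 [ 96 141 221 220 224 223 223 222 220 216 169 112 120 113 117 121 121 127  96  35  38  35  59 109 101 110 109 108 108 111 106 108 121 151 224 222 222 222]
 [225 223 222 221 220 220 221 220 223 218 168 116 120 122 122 123 114  90  95  56  60  59  75 105 138 226 223 221 
[... 2442 characters left out ...]
95 100 104 105 109 110 113 110 111 108 111 127 160 191 206 209 209 210 210 212]
 [211 209 209 199 167 143 120 106  98  98  89  89  96 100  88  90  95  92  95 102 106 105 106 107 105 109 127 160 181 193 204 210 211 210 210 211 210 210]
 [210 210 209 191 131  98  91  88  87  91  91  94  91  93  82  90  93  93  97 103 104 105 103 100  95 103 138 177 181 170 164 174 193 207 210 210 212 211]
 [210 208 207 187 128  94  95  97  98  97  97  98  99  98  94  97  96  94  98 101 105 105 103 100  94  90  98 100 100  95  92  90 103 142 177 195 206 209]
 [167 160 148 126 104  93  99 102 105 102 101 101  99  98  96  98  91  92  93  96  95  95  99  98  93  91  93  95  94  94  94  88  86  96 115 124 139 171]]
```

Emit:
drive_tool([
  [0.65,-2,0,-3,0],
  [0.65,0,0,-4,0],
  [0.65,0,0,0,0],
  [0.7,0,0,0,0],
  [0.8,0,0,0,0],
  [1,0,0,0,0],
  [1,0,0,0,0],
  [1,0,0,0,0],
  [1,0,0,0,0],
], grip_force=60)

```text
clock: 27.75
position: [0.5682, 0.0799, 0.0713]
ee_rot: [0.119, 3.139, 0.0]
force: [-0.3, -0.4, -0.5]
width: 0.232
gripper_force: 60.0
```

Emit:
drive_tool([
  [1,0.4,0,0,0],
  [1,0.4,0,0,0],
  [1,0.4,-0.1,0,0],
  [1,0,0,0,0],
  [1,0,0,0,0],
])

```text
clock: 28.17
position: [0.5694, 0.0797, 0.0713]
ee_rot: [-0.119, -3.139, 0.0]
force: [-1.2, -0.2, -0.6]
width: 0.226
gripper_force: 60.0
```

Emit:
drive_tool([
  [1,0.5,0,0,0],
  [1,0.5,0,0,0],
  [1,0,0,0,0],
  [1,0,0,0,0],
])

```text
clock: 28.5
position: [0.5698, 0.0797, 0.0713]
ee_rot: [-0.119, -3.138, 0.0]
force: [-3.0, -2.3, 2.8]
width: 0.227
gripper_force: 60.0
```

Emit:
drive_tool([
  [1,0.5,-0.1,0,0],
  [1,0.3,0,0,0],
  [1,0,0,0,0],
  [1,0,0,0,0],
])

```text
clock: 28.83
position: [0.57, 0.0797, 0.0713]
ee_rot: [-0.119, -3.137, 0.001]
force: [-5.9, -1.5, 5.7]
width: 0.231
gripper_force: 60.0
```

Emit:
drive_tool([
  [1,0.5,0,0,0],
  [1,0.3,0,0,0],
  [1,0,0,0,0],
  [1,0,0,0,0],
])

```text
clock: 29.17
position: [0.5702, 0.0796, 0.0713]
ee_rot: [-0.119, -3.136, 0.001]
force: [-9.1, -1.2, 8.1]
width: 0.227
gripper_force: 60.0
```

Emit:
drive_tool([
  [1,-0.6,0,0,0],
  [1,-0.6,0,0,0],
  [1,0,0,0,0],
  [0.76,0,0,0,0],
  [0.72,0,0,0,0],
  [0.65,0,0,0,0],
  [0.5,0,0,0,0],
  [0.4,0,0,0,0],
  [0.4,0,0,0,0],
  [0.4,0,0,0,0],
  [0.4,0,0,0,0],
])

```text
clock: 30.08
position: [0.5709, 0.0797, 0.0713]
ee_rot: [0.119, 3.139, 0.0]
force: [0.7, -0.1, -0.1]
width: 0.59
gripper_force: 0.0
```

Emit:
drive_tool([
  [0.4,0,0,5,0],
  [0.4,0,0,15,0],
  [0.4,0,0,25,0],
  [0.4,0,0,30,0],
  [0.4,0,0,30,0],
  [0.4,-20,0,30,0],
  [0.4,-30,0,10,0],
  [0.4,-30,0,0,0],
  [0.4,-30,0,0,0],
  [0.4,-20,0,0,0],
  [0.4,0,0,0,0],
  [0.4,0,0,0,0],
])

```text
clock: 31.08
position: [0.4405, 0.0797, 0.2171]
ee_rot: [0.118, 3.138, -0.0]
force: [0.2, -0.3, 0.9]
width: 0.599
gripper_force: 0.0
```

```bash
python3 - <<'E'
from h import *
np.set_printoptions(linewidth=250,precision=4,suppress=True,threshold=99999)
o=observe();print(o["clock"],o["position"],o["force"],o["width"])
d=snap("wrist","w9.png");snap("scene","sc9.png");e=snap("side","s9.png")
Rg=R.from_euler('z',-.076).as_matrix()[:2,:2];c0=np.array([.5145,.0841]);p=c0+Rg@[.054,0]
print(w2pix(d,[*p,.11]))
for z in(.066,.11):print(z,w2pix(load("sc9.png"),[*p,z]),w2pix(e,[*p,z]))
s=cv2.cvtColor(cv2.imread("pics/s9.png"),6);c=cv2.cvtColor(cv2.imread("pics/sc9.png"),6)
print(s[186:204:2,316:340]);print(c[188:208:2,294:322])
E
```

```text
31.0833 [0.4405 0.0797 0.2171] [ 0.1746 -0.3436  0.946 ] 0.5991845560604299
[334.212  306.8777]
0.066 [307.1476 206.1849] [326.0465 201.5196]
0.11 [307.1027 191.7868] [326.4405 188.9213]
[[219 217 218 220 220 220 218 218 219 220 217 220 222 209 127 146 168 178 176 177 178 172 146 125]
 [219 219 218 217 219 219 219 219 221 220 219 221 222 200  98 103 105 109 109 109 109 108 106 106]
 [218 219 218 219 219 220 210 141 141 172 179 186 144 144 227 223 216 218 219 218 219 218 217 217]
 [219 220 220 220 221 224 210 100  88  97  97  99  91 141 227 220 219 220 219 221 219 219 219 219]
 [219 219 220 220 221 224 210 101  90  99 100  99  96 149 228 222 221 223 224 223 224 223 223 222]
 [220 220 221 220 221 223 211 104  91  98 101  97  94 151 231 223 191 136 158 187 141 150 148 158]
 [220 220 220 220 223 221 185  93  93  99 101  98  96 138 184 127 115 123 134 179 123 130 146 143]
 [220 222 222 212 139 120 128  83  96  99 100  97  92  95 139 210 204 170 177 154 119 121 115 112]
 [222 193 171 176 131 104 103  86  96  99 101  96  91 120 174 169 119 106 118 144 140 153 132 133]]
[[107 104  94  85  77
[... 429 characters left out ...]
  52  52]
 [ 54  53  52  52  50  52  52  53  52  63  84  96  99 105 110 113 100  69  53  52  50  53  55  57  58  72  95 104]
 [ 56  56  52  51  53  52  53  53  54  63  87  97 102 106 110 110 101  71  59  72  95 105 125 160 171 178 194 198]
 [170 168 156 114  80  80  92  93  87  86  90  96 103 107 109 111 115 134 163 179 192 197 198 201 201 202 201 201]
 [189 188 183 168 127 117 127 132 137 125 101  97 102 109 112 115 121 155 190 202 202 203 200 203 201 202 201 202]
 [117 119 104  96  97  97  85  87  94  93  94  99 104 108 110 115 115 133 161 194 202 203 202 203 204 203 203 203]
 [146 158 155 146 133 122  94  89  89  89  94  99 104 109 111 111 108 111 139 180 187 185 184 185 195 200 202 203]]
```

```bash
python3 - <<'E'
from h import *
a=cv2.imread("pics/side0.png");b=cv2.imread("pics/s9.png")
t=a[220:256,322:356]
r=cv2.matchTemplate(b[205:275,300:380],t,cv2.TM_CCOEFF_NORMED);print(cv2.minMaxLoc(r)[1::2],"expected",(22,15))
print(observe()["force"]); print(arm.sign_off())
E
```

```text
(0.6745742559432983, (22, 15)) expected (22, 15)
[ 0.49077271 -0.36322188 -0.13669935]
the job is handed in; nothing more can be done
None
```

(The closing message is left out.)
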